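Make up a governor overhaul kit in its trays

TASK

Make up the governor overhaul kit from the parts on the blue shelf, in this order: lay the black rubber buffer pad flat in the middle of the square tray, stand the chrome spring seat cup on the middle of the pad with its mouth up, stand the screw-top canister upright inside the cup, and last of all lay the bronze trip jaw flat in the middle of the long tray, lying lengthwise. Let go of each part before fetching the next, set the parts down rather than dropping them, and leave the oil bottle, the bearing ring and the grey roller where they are.

Things in the scene. Friction and masses are not known exactly. Their poses are not given: they have to be found in the camera images.
- buffer_pad: Matte black rubber buffer pad, a square block 64 x 64 mm and 20 mm thick, 0.1 kg, lying flat on the blue shelf (a low steel board whose deck is 30 mm above the table, with a 10 mm lip along its far edge). Origin: centre of its underside; x and y along its sides, z up. Best gripped across two parallel sides by its upper 11 mm, so that the fingertips stay above the tray's rim.
- spring_cup: Chrome-plated steel spring seat cup, round, open at the top, standing mouth up on the blue shelf. Outside diameter 54 mm, height 30 mm, inside diameter 46 mm, floor 5 mm thick; a foot flange of 58 mm diameter and 4 mm height. 0.23 kg. Origin: centre of its underside; z up through the mouth.
- canister: Screw-top aluminium canister of bearing balls, closed, standing upright on the blue shelf. Body 35 mm diameter and 42 mm high, above it a knurled cap about 39 mm in diameter and 22 mm high; 64 mm high in all, 0.24 kg. Origin: centre of its underside; z up. Best gripped by the cap, which stays above the cup's rim.
- trip_jaw: Cast bronze trip jaw, a bar 26 mm wide and 24 mm high with a round eye of 36 mm diameter at its -x end and fine teeth (3 mm proud) on its +y side near the +x end; 92 mm long in all, 0.4 kg, lying flat on the blue shelf. Origin: underside, mid length and width; x along the bar away from the eye, z up. Grip across the bar at the origin.
- square_tray: Fixed shallow sheet-metal tray on the table, 100 x 100 mm outside, 94 x 94 mm inside, floor 3 mm thick, rim 9 mm above the table. Origin: centre of its underside (on the table); x and y along its sides.
- long_tray: Fixed shallow sheet-metal tray on the table, 140 x 76 mm outside, 134 x 70 mm inside, floor 3 mm thick, rim 9 mm above the table. Origin: centre of its underside (on the table); x along its long sides. The jaw may lie in it either way round.
- oil_bottle: Bystander: white plastic oil bottle with black cap, 42 mm diameter, 100 mm high, standing on the table. Origin: centre of its underside.
- bearing_ring: Bystander: steel bearing ring, 72 mm outside and 44 mm inside diameter, 18 mm high, lying on the table. Origin: centre of its underside.
- guide_roller: Bystander: grey plastic grooved roller, 38 mm diameter, 30 mm high, standing near the left end (+y) of the blue shelf. Origin: centre of its underside.

How it is judged:
By the outcome, as a careful person would: the job done as asked, in the order asked, and still so for the second after the job is handed in, with the robot touching nothing.
It also fails if it takes over 112 s, if anything falls off the work surface, if the arm or the gripper's body presses on something with over 40 N, if the wrist force passes 120 N, or if a joint passes its speed limit or range.

ROBOT

A 6-joint arm with a two-finger parallel gripper is mounted at the origin on the work surface. World frame = base frame: x ahead of the robot, y to its left, z up, the work surface at z = 0. Lengths are in mm, angles in rad, forces in N, time in s.
With the tool pointing down it reaches from about 250 to 800 mm from the base axis. Payload 3.9 kg.
Tool frame: the origin (TCP) lies at the very end of the fingers, on their centre line; the grasp point (between the pads) lies 19 mm behind it (manip.pinch_z is the distance from the TCP to the grasp point, in mm); z points along the fingers, y is the line along which they close (so a half turn about z gives the same grasp; the last joint's range is limited). The gripper opens to 85 mm and grips with 20 to 120 N. Pads are 22 mm wide; open, the fingers measure 114 mm over their backs; the gripper's body (76 mm by 85 mm) begins 54 mm behind the grasp point. The pads swing forward as they close: fully open they stand 13 mm farther back than shut.
Start: joints at [-1.202, 0.26, -0.138, 1.173, 0, 1.571], TCP at [189.255, -489.691, 210.304] pointing down, gripper open.
Joint ranges: [-2.78, 2.78], [-0.83, 1.72], [-1.28, 1.37], [-1.9, 2.12], [-1.57, 1.48], [-3.14, 3.14]. Speed limits (rad/s): [2.57, 2.57, 3.14, 3.14, 3.14, 3.14].

INTERFACE

Orientations are given as [roll, pitch, yaw] about the fixed x, y, z axes, in that order (R = Rz(yaw) Ry(pitch) Rx(roll)).
In Python, from station import readout, optics, manip gives the robot as it stands.
- The arm moves only by the shell command python3 -m crank 'ROWS' [FORCE]. ROWS is JSON, a list of rows, each a list of 3 entries, a list of its own where there are three numbers: the shift along the tool's x, y, z in units of 30 mm (1.0 is 30 mm), then the turn, a rotation vector about the tool's x, y, z in units of 5 degrees (1.0 is 5 degrees), then the closure, from -1 (fully open) to 1 (shut). A call has 1 to 5 rows; each row is the pose to reach, as a shift and turn from the pose commanded when the call began, along the tool's axes at that moment; what a row does not reach only later rows make up. A row lasts 1/10 s, in which the tool goes at most 50 mm and 8.59 degrees, less where a joint would pass 70% of its speed; a pose out of reach is approached as far as the arm can. A call with a gripper value outside its range is refused whole. The fingers move at their own pace and stop on an object; FORCE is the grip in N (left out, the last holds). Time passes only in rows, so rows that repeat a pose let the fingers close. It gives the time, the measured TCP pose, the force, the opening and the grip force at its end, in the units of the state.
- readout.state(): the state, without advancing time (a new reading comes with each control period).
- optics.read_camera(name): name is "scene" or "top" or "wrist"; returns a dict with "pixels" (400x640x3 uint8, red, green, blue), "intrinsics" (3x3 intrinsics, pixels), "rvec" (rotation vector, rad) and "tvec" (3), from world to camera coordinates, as OpenCV has them; the wrist camera has in their place "hand_eye" (4x4, takes a point from camera to tool coordinates, whose origin is the TCP and whose axes are the flange's). Camera axes: x right, y down, z forward; pixel columns grow to the right and rows downward; lengths in mm; the calibration is good to about 2 mm. A picture is of the moment at which its call begins: read the wrist's pose just before it. There is no depth.
- manip.hand_in(): hands the job in; it is judged then, once.
Trained networks look in a picture, given as the dict that the camera call returned (one of the last four; its "shot" number tells which), for a name from the list of things; names that differ only in an ending like _2 or _b are one class to them, and where a whole thing is asked for, a point or a joint stands for the part that bears it (a point fixed in the world has none). Each returns a list of dicts, best first, with "p" (0 to 1); they miss things now and then, are a little off and sometimes report something else, mostly with a low value. They report only what shows in the picture. A call takes as long as a camera call.
- optics.boxes_of(picture, name): "rect" ([left, top, right, bottom] in pixels, round what is visible of it).
- optics.outline_of(picture, name): "region" (400x640 bool, what is visible of it) and "rect" ([left, top, right, bottom] in pixels, round what is visible of it).
- optics.tip_of(picture, name): "centre" ([row, column] in pixels: a listed point, or the origin of a listed thing).
The state is a dict: "time_s": time; "qpos": joint angles; "joint_vel": joint speeds; "tau": joint torques, N m; "position": TCP position; "eef_rot": TCP orientation; "ft_force": force on the tool from outside, world axes, zero at the start; "ft_torque": the same for the moment, N m; "opening": opening from 0.0 (shut) to 1.0 (fully open); "gripper_force": force on a finger pad.
Only numpy, scipy, OpenCV 4.12 (cv2) and the standard library are available. Lean on these libraries where they do the work, as an engineer would, in place of code of your own. Each camera call takes 0.05 s, during which the arm holds its last target. There are 200 camera calls.

## Working session

There is one attempt and no reset: what is moved stays moved. The work goes in short steps, Python scripts to look and compute and a shell command to move; the robot and the scene stay as the last step left them, time stands still between calls to the robot, and variables do not carry over. Pictures are saved under pics/ and viewed, at most 14 in all, crops included, and the job is handed in when it is done.

```bash
ls; mkdir -p pics
python3 - <<'E'
from station import readout, optics, manip
import cv2
print(readout.state())
for n in ("scene","top"):
    p=optics.read_camera(n); cv2.imwrite(f"pics/{n}0.png",p["pixels"][:,:,::-1]); print(n,p["intrinsics"],p["rvec"],p["tvec"])
p=optics.read_camera("wrist");print(p["hand_eye"],p["intrinsics"]);cv2.imwrite("pics/w0.png",p["pixels"][:,:,::-1])
E
```

```text
pics
{'time_s': 0.0, 'qpos': array([-1.20199882e+00,  2.60661305e-01, -1.39425295e-01,  1.17268406e+00,
       -6.84009237e-06,  1.57076576e+00]), 'joint_vel': array([ 0.00079397, -0.00097227,  0.00031237,  0.00178811, -0.00077808,
       -0.00020001]), 'tau': array([ 5.45973435e-04, -4.05674744e+01,  2.53924513e+01,  1.86279241e-02,
       -5.02289811e-05,  2.50230151e-06]), 'position': array([ 188.98858561, -489.00560275,  209.4555793 ]), 'eef_rot': array([-3.13961832e+00,  6.77972353e-06,  3.68828094e-01]), 'ft_force': array([-0.12767303,  0.25206234, -0.11681527]), 'ft_torque': array([0.03850818, 0.00175662, 0.00949772]), 'gripper_force': 0.0, 'opening': 0.9982662556265717}
scene [[361.40991853   0.         323.04535392]
 [  0.         361.40991853 198.01272093]
 [  0.           0.           1.        ]] [ 2.15859366  0.51540347 -0.24444299] [-471.14824437 -108.87475638 1143.05840984]
top [[477.04822112   0.         319.17463871]
 [  0.         477.04822112 193.74198436]
 [  0.           0.           1.        ]] [ 2.19218891 -2.14081576  0.17044415] [ -22.07371405  523.83184347 1031.0018726 ]
[[-8.23840746e-04 -9.55581501e-01 -2.94725834e-01  7.57290202e+01]
 [ 9.99999560e-01 -6.54969361e-04 -6.71687907e-04 -1.13712885e-02]
 [ 4.48816147e-04 -2.94726257e-01  9.55581620e-01 -1.64262130e+02]
 [ 0.00000000e+00  0.00000000e+00  0.00000000e+00  1.00000000e+00]] [[345.74468071   0.         319.35182058]
 [  0.         345.74468071 203.79215532]
 [  0.           0.           1.        ]]
```

View pics/top0.png

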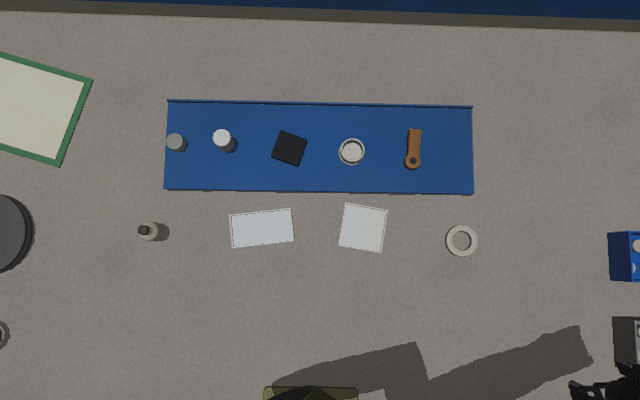

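View pics/scene0.png

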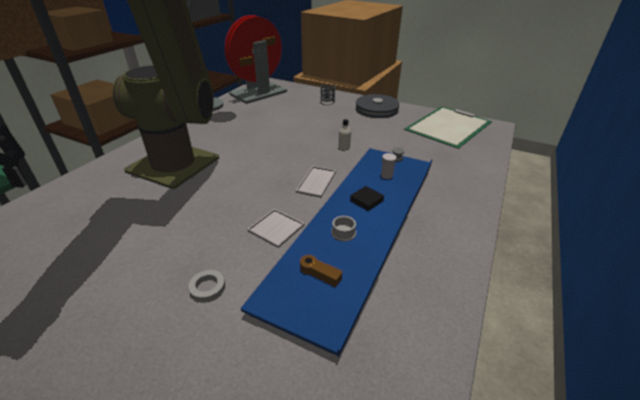

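```bash
cat > h.py <<'E'
import numpy as np, cv2
from scipy.optimize import minimize
from scipy.spatial.transform import Rotation as Ro
from station import readout, optics, manip
def box(x0,x1,y0,y1,z0,z1): return np.array([[x,y,z] for x in(x0,x1) for y in(y0,y1) for z in(z0,z1)],float)
def cyl(d,z0,z1,cx=0):
    a=np.linspace(0,2*np.pi,32,endpoint=False)
    return np.array([[cx+d/2*np.cos(t),d/2*np.sin(t),z] for t in a for z in(z0,z1)])
M=dict(buffer_pad=([box(-32,32,-32,32,0,20)],30,90),spring_cup=([cyl(58,0,4),cyl(54,0,30)],30,0),
 canister=([cyl(35,0,42),cyl(39,42,64)],30,0),
 trip_jaw=([cyl(36,0,24,-28),box(-28,46,-13,13,0,24),box(22,46,0,16,0,24)],30,360),
 square_tray=([box(-50,50,-50,50,0,9)],0,90),long_tray=([box(-70,70,-38,38,0,9)],0,180),
 oil_bottle=([cyl(42,0,70),cyl(24,70,100)],0,0),bearing_ring=([cyl(72,0,18)],0,0),guide_roller=([cyl(38,0,30)],30,0))
def snap(name):
    s=readout.state(); p=optics.read_camera(name)
    if name=="wrist":
        T=np.eye(4);T[:3,:3]=Ro.from_euler('xyz',s["eef_rot"]).as_matrix();T[:3,3]=s["position"]
        C=np.linalg.inv(T@p["hand_eye"]);p["R"],p["t"]=C[:3,:3],C[:3,3]
    else: p["R"],p["t"]=cv2.Rodrigues(np.array(p["rvec"],float))[0],np.array(p["tvec"],float).ravel()
    return p
def proj(p,X):
    c=X@p["R"].T+p["t"]; return (c[:,:2]/c[:,2:])@np.diag(np.diag(p["intrinsics"])[:2])+p["intrinsics"][:2,2]
def ray(p,uv,z):
    d=p["R"].T@np.linalg.inv(p["intrinsics"])@[*uv,1]; o=-p["R"].T@p["t"]; return (o+d*(z-o[2])/d[2])[:2]
def render(p,parts,v,z):
    c,s=np.cos(v[2]),np.sin(v[2]);R=np.array([[c,-s,0],[s,c,0],[0,0,1]]);m=np.zeros((400,640),np.uint8)
    m=cv2.resize(m,None,fx=4,fy=4)
    for q in parts:
        h=cv2.convexHull(proj(p,q@R.T+[v[0],v[1],z]).astype(np.float32))[:,0]
        cv2.fillConvexPoly(m,np.round(((h+.5)*4-.5)*16).astype(np.int32),1,shift=4)
    return cv2.resize(m.astype(np.float32),(640,400),interpolation=cv2.INTER_AREA)
def locate(pics,name,z=None,pmin=.3):
    parts,z0,per=M[name]; z=z0 if z is None else z; ms=[]
    for p in pics:
        r=optics.outline_of(p,name)
        if r and r[0]["p"]>pmin: ms.append((p,r[0]["region"].astype(np.float32),r[0]["p"]))
    if not ms: return None
    ys,xs=np.nonzero(ms[0][1]); hz=max(q[:,2].max() for q in parts)
    x0=ray(ms[0][0],(xs.mean(),ys.mean()),z+hz*.7)
    f=lambda v:sum(np.abs(render(p,parts,v,z)-m).sum()/m.sum() for p,m,_ in ms)/len(ms)
    best=None
    for a in ([0] if not per else np.radians(np.arange(0,per,30))):
        sim=np.array([[*x0,a],[x0[0]+8,x0[1],a],[x0[0],x0[1]+8,a],[*x0,a+.25]])
        r=minimize(f,[*x0,a],method="Nelder-Mead",options=dict(initial_simplex=sim,xatol=.02,fatol=1e-4,maxiter=120))
        if best is None or r.fun<best.fun: best=r
    return best.x.round(3),round(best.fun,3),[round(m[2],2) for m in ms]
def go(x,y,z,yaw):
    """shift/turn in crank units from measured pose to tool-down pose; yaw mod pi nearest"""
    s=readout.state();R=Ro.from_euler('xyz',s["eef_rot"])
    d=R.inv().apply(np.array([x,y,z])-s["position"])/30
    c=s["eef_rot"][2]; yaw=c+(yaw-c+np.pi/2)%np.pi-np.pi/2
    G=Ro.from_euler('xyz',[np.pi,0,yaw]); t=np.degrees((R.inv()*G).as_rotvec())/5
    print("shift",d.round(2),"turn",t.round(2),"yaw",round(yaw,3),"q6",s["qpos"][5].round(2))
E
python3 - <<'E'
from h import *
P=[snap("top"),snap("scene")]
for n in M:
    print(n,locate(P[:1],n),locate(P[1:],n))
E
```

```text
buffer_pad (array([ 6.25232e+02,  6.02410e+01, -3.33000e-01]), np.float64(0.048), [0.86]) (array([624.69 ,  56.731,   1.246]), np.float64(0.067), [0.7])
spring_cup (array([ 6.22024e+02, -8.12260e+01,  1.22000e-01]), np.float64(0.067), [0.77]) (array([ 6.21367e+02, -8.39090e+01, -8.00000e-03]), np.float64(0.057), [0.77])
canister (array([ 6.32883e+02,  2.01778e+02, -2.00000e-03]), np.float64(0.142), [0.89]) (array([ 6.32915e+02,  2.01503e+02, -3.90000e-01]), np.float64(0.162), [0.55])
trip_jaw None (array([ 629.82 , -221.927,    6.161]), np.float64(0.07), [0.72])
square_tray (array([ 4.53983e+02, -1.11441e+02, -1.51000e-01]), np.float64(0.028), [0.57]) (array([ 455.226, -113.336,    1.42 ]), np.float64(0.065), [0.95])
long_tray (array([447.991, 119.06 ,   1.713]), np.float64(0.063), [0.75]) (array([447.712, 115.151,   1.712]), np.float64(0.038), [0.62])
oil_bottle (array([4.32676e+02, 3.51255e+02, 1.00000e-01]), np.float64(0.205), [0.75]) (array([433.412, 350.497,   0.497]), np.float64(0.156), [0.64])
bearing_ring (array([ 4.29303e+02, -3.35540e+02,  1.22000e-01]), np.float64(0.514), [0.56]) None
guide_roller (array([ 6.30823e+02,  3.11560e+02, -4.00000e-02]), np.float64(0.08), [0.5]) (array([ 6.32904e+02,  3.10230e+02, -5.80000e-02]), np.float64(0.498), [0.54])
```

```bash
python3 -c "
from h import *
go(625,58,190,-0.333)"
```

```text
shift [ 20.13 -11.79   0.68] turn [0.   0.   8.04] yaw -0.333 q6 1.57
```

```bash
python3 -m crank '[[[1.5,-0.9,0.05],[0,0,0],-1],[[3,-1.75,0.1],[0,0,0],-1],[[4.4,-2.6,0.15],[0,0,0],-1],[[5.7,-3.35,0.2],[0,0,0],-1],[[6.7,-3.93,0.22],[0,0,0],-1]]' | tail -c 400
python3 -m crank '[[[1.4,-0.8,0.05],[0,0,0],-1],[[2.8,-1.6,0.1],[0,0,0],-1],[[4.2,-2.4,0.15],[0,0,0],-1],[[5.5,-3.2,0.2],[0,0,0],-1],[[6.7,-3.93,0.22],[0,0,0],-1]]' | tail -c 400
python3 -m crank '[[[1.4,-0.8,0.05],[0,0,1.6],-1],[[2.8,-1.6,0.1],[0,0,3.2],-1],[[4.2,-2.4,0.15],[0,0,4.8],-1],[[5.5,-3.2,0.2],[0,0,6.4],-1],[[6.7,-3.93,0.22],[0,0,8],-1]]' | tail -c 400
python3 - <<'E'
from h import *
go(625,58,190,-0.333)
p=snap("wrist"); cv2.imwrite("pics/w1.png",p["pixels"][:,:,::-1])
for n in ("buffer_pad","spring_cup","canister"): print(n,locate([p],n))
E
```

```text
time_s: 1.65
position: [335.3, -305.0, 203.7]
eef_rot: [-3.141, -0.001, 0.37]
ft_force: [0.1, -0.4, -0.3]
opening: 1.002
gripper_force: 0.0
time_s: 2.15
position: [480.3, -122.9, 197.1]
eef_rot: [3.141, -0.0, 0.37]
ft_force: [0.3, -0.2, 0.8]
opening: 1.001
gripper_force: 0.0
time_s: 2.65
position: [602.7, -49.2, 190.3]
eef_rot: [-3.066, 0.004, -0.123]
ft_force: [-0.4, -0.4, 0.3]
opening: 0.998
gripper_force: 0.0
shift [ 0.3  -3.62  0.28] turn [-0.86  0.14  2.4 ] yaw -0.333 q6 3.14
buffer_pad (array([624.994,  61.645,   1.247]), np.float64(0.051), [0.85])
spring_cup (array([ 6.21793e+02, -7.92510e+01,  2.12000e-01]), np.float64(0.029), [0.69])
canister None
```

View pics/w1.png

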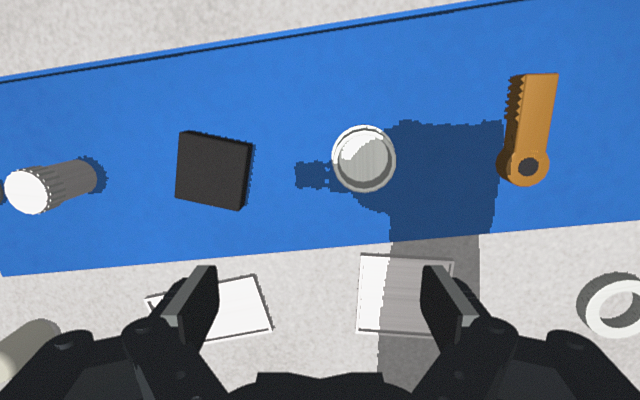

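```bash
python3 -c "
from h import *
go(625,60,130,1.245)"
```

```text
shift [ 0.38 -3.61  2.29] turn [ -0.77  -0.53 -15.71] yaw 1.245 q6 3.14
```

```bash
python3 -m crank '[[[0.1,-1.2,0.4],[-0.1,-0.1,-1.6],-1],[[0.2,-2.4,0.8],[-0.2,-0.15,-3.2],-1],[[0.38,-3.61,1.3],[-0.3,-0.2,-4.8],-1],[[0.38,-3.61,1.8],[-0.35,-0.25,-6.4],-1],[[0.38,-3.61,2.29],[-0.4,-0.27,-7.9],-1]]' | tail -c 400
python3 -m crank '[[[0,0,0],[-0.1,-0.1,-1.6],-1],[[0,0,0],[-0.2,-0.15,-3.2],-1],[[0,0,0],[-0.3,-0.2,-4.8],-1],[[0,0,0],[-0.35,-0.25,-6.3],-1],[[0,0,0],[-0.38,-0.26,-7.8],-1]]' | tail -c 400
python3 -m crank '[[[0,0,0],[0,0,0],-1],[[0,0,0],[0,0,0],-1]]'
python3 - <<'E'
from h import *
p=snap("wrist"); cv2.imwrite("pics/w2.png",p["pixels"][:,:,::-1])
r=locate([p],"buffer_pad");print(r)
print(readout.state()["position"])
v=r[0]; go(v[0],v[1],32,v[2])
E
```

```text
time_s: 3.35
position: [624.8, 62.2, 130.3]
eef_rot: [-3.105, -0.01, 0.573]
ft_force: [0.4, -0.2, -1.2]
opening: 0.996
gripper_force: 0.0
time_s: 3.85
position: [624.4, 60.8, 130.9]
eef_rot: [3.141, 0.001, 1.251]
ft_force: [-0.9, -0.7, -0.1]
opening: 1.002
gripper_force: 0.0
time_s: 4.05
position: [624.8, 60.4, 130.8]
eef_rot: [3.14, 0.001, 1.243]
ft_force: [1.0, 0.6, -0.3]
opening: 1.0
gripper_force: 0.0
(array([625.121,  61.639,   1.256]), np.float64(0.027), [0.56])
[625.11284569  60.15576482 130.67783255]
shift [ 0.05 -0.02  3.29] turn [ 0.01  0.01 -0.15] yaw 1.256 q6 2.0
```

View pics/w2.png

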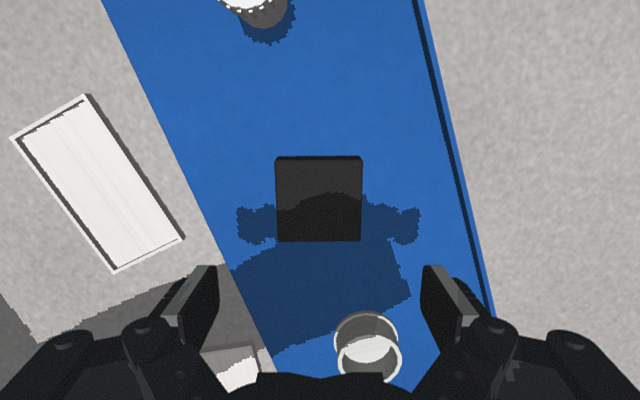

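```bash
python3 -m crank '[[[0.05,0,1.1],[0,0,-0.15],-1],[[0.05,0,2],[0,0,-0.15],-1],[[0.05,0,2.8],[0,0,-0.15],-1],[[0.05,0,3.25],[0,0,-0.15],-1],[[0.05,0,3.25],[0,0,-0.15],-1]]' 40 | tail -c 400
python3 -m crank '[[[0,0,0],[0,0,0],-0.2],[[0,0,0],[0,0,0],0],[[0,0,0],[0,0,0],0.2],[[0,0,0],[0,0,0],0.4],[[0,0,0],[0,0,0],0.4]]' 40 | tail -c 400
python3 - <<'E'
from h import *
p=snap("scene"); cv2.imwrite("pics/s1.png",cv2.resize(p["pixels"][130:260,300:460,::-1],None,fx=5,fy=4.6))
E
```

```text
time_s: 4.65
position: [624.0, 61.1, 30.9]
eef_rot: [-3.139, 0.003, 1.257]
ft_force: [-0.0, 0.4, 0.2]
opening: 0.997
gripper_force: 0.0
time_s: 5.15
position: [626.3, 61.3, 33.6]
eef_rot: [3.14, 0.001, 1.258]
ft_force: [-0.2, 0.1, 0.0]
opening: 0.3
gripper_force: 0.0
```

View pics/s1.png

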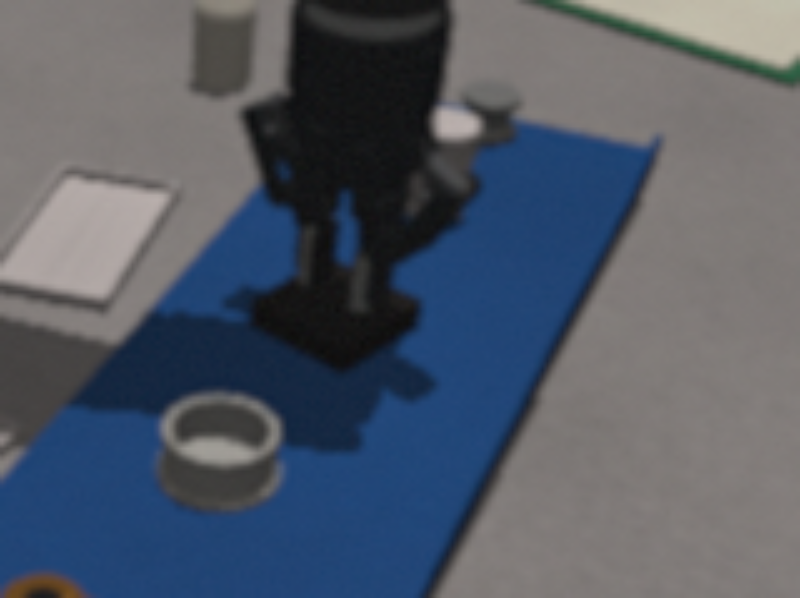

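Run:
```python
from h import *
p=snap("wrist"); cv2.imwrite("pics/w3.png",p["pixels"][:,:,::-1])
s=snap("scene"); print(readout.state())
print(locate([p],"buffer_pad"),locate([s],"buffer_pad"))
X=np.array([[x,y,z] for z in(0,-13,-19,-30,-40) for x in (11,-11) for y in(13,)],float)
H=np.linalg.inv(p["hand_eye"]);c=X@H[:3,:3].T+H[:3,3]
print(np.c_[X,(c[:,:2]/c[:,2:]*345.74+[319.35,203.8])].round(0))
print(proj(s,np.array([[625,61,z] for z in(30,50,60,70)])))
```

```text
{'time_s': 5.3, 'qpos': array([ 9.83078962e-02,  5.50713899e-01, -1.60855231e-01,  8.58348439e-01,
       -1.28065538e-03,  1.98214308e+00]), 'joint_vel': array([-0.00071221,  0.00220179, -0.00168579, -0.00139069, -0.00059766,
       -0.00064593]), 'tau': array([-1.84721386e-03, -5.31528211e+01,  2.22997445e+01, -9.57933662e-03,
       -4.96066001e-03,  2.36804699e-04]), 'position': array([625.99021775,  61.29946309,  33.15800124]), 'eef_rot': array([3.14027514e+00, 8.22460816e-04, 1.25775637e+00]), 'ft_force': array([ 0.47316774,  0.31797359, -0.44955787]), 'ft_torque': array([ 0.04027529, -0.01042771,  0.00060139]), 'gripper_force': 0.0, 'opening': 0.3013636534506269}
(array([625.043,  61.572,   1.257]), np.float64(0.39), [0.74]) (array([ 6.26157e+02,  5.63340e+01, -3.02000e-01]), np.float64(0.222), [0.78])
[[ 11.  13.   0. 344. 230.]
 [-11.  13.   0. 344. 269.]
 [ 11.  13. -13. 346. 240.]
 [-11.  13. -13. 345. 281.]
 [ 11.  13. -19. 347. 245.]
 [-11.  13. -19. 346. 288.]
 [ 11.  13. -30. 349. 256.]
 [-11.  13. -30. 348. 301.]
 [ 11.  13. -40. 351. 267.]
 [-11.  13. -40. 350. 314.]]
[[367.07469399 200.30719502]
 [367.72063863 194.13637355]
 [368.04980767 190.99176452]
 [368.38321421 187.80667387]]
```

View pics/w3.png

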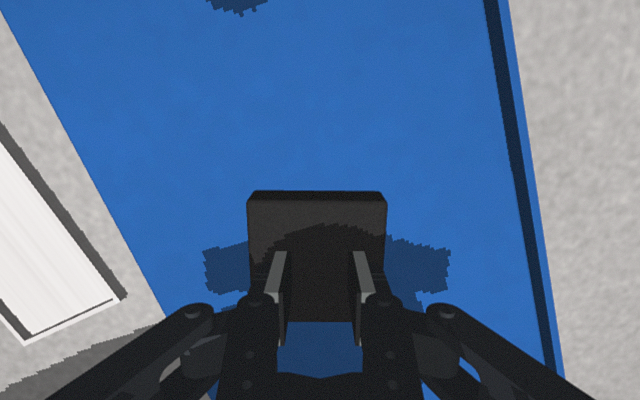

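```bash
python3 -c "
from station import manip; print(manip.pinch_z,[a for a in dir(manip) if a[0]!='_'])"
for i in 1 2 3; do :; done
python3 -m crank '[[[0,0,0.07],[0,0,0],0.4],[[0,0,0.07],[0,0,0],0.4]]' | egrep 'pos|ft_f'
python3 -m crank '[[[0,0,0.07],[0,0,0],0.4],[[0,0,0.07],[0,0,0],0.4]]' | egrep 'pos|ft_f'
python3 -m crank '[[[0,0,0.07],[0,0,0],0.4],[[0,0,0.07],[0,0,0],0.4]]' | egrep 'pos|ft_f'
```

```text
18.700000000000003 ['IKError', 'hand_in', 'pinch_z']
position: [625.6, 61.3, 30.5]
ft_force: [0.2, -0.2, -0.1]
position: [626.0, 61.3, 29.0]
ft_force: [-0.2, 0.2, 2.1]
position: [626.1, 61.3, 28.9]
ft_force: [-3.6, 0.2, 12.5]
```

```bash
python3 -m crank '[[[0,0,-0.5],[0,0,0],0.4],[[0,0,-0.5],[0,0,0],0.4],[[0,0,-0.5],[0,0,0],-1],[[0,0,-0.5],[0,0,0],-1],[[0,0,-0.5],[0,0,0],-1]]' | egrep 'pos|ft_f|open'
python3 -m crank '[[[0,0,0],[0,0,0],-1],[[0,0,0],[0,0,0],-1]]' | egrep 'pos|ft_f|open'
python3 - <<'E'
from h import *
p=snap("wrist"); r=locate([p],"buffer_pad");print(r)
print(readout.state()["position"])
v=r[0]; go(v[0],v[1],12,v[2])
E
```

```text
position: [625.3, 61.2, 40.8]
ft_force: [-0.4, -0.5, 0.2]
opening: 0.797
position: [625.7, 61.3, 41.2]
ft_force: [0.3, -0.4, 0.5]
opening: 0.996
(array([624.85 ,  61.484,   1.253]), np.float64(0.028), [0.76])
[625.84446056  61.29998381  41.47303243]
shift [-0.   -0.03  0.98] turn [0.01 0.01 0.06] yaw 1.253 q6 1.98
```

```bash
python3 -m crank '[[[0,-0.02,0.5],[0,0,0],-1],[[0,-0.02,0.98],[0,0,0],-1],[[0,-0.02,0.98],[0,0,0],-1],[[0,-0.02,0.98],[0,0,0],-0.5],[[0,-0.02,0.98],[0,0,0],-0.2]]' 40| egrep 'pos|ft_f|open|grip'
python3 -m crank '[[[0,0,0],[0,0,0],0],[[0,0,0],[0,0,0],0.1],[[0,0,0],[0,0,0],0.2]]' 40| egrep 'pos|ft_f|open|grip'
python3 - <<'E'
from h import *
p=snap("wrist"); cv2.imwrite("pics/w4.png",p["pixels"][:,:,::-1])
E
```

```text
position: [626.2, 61.5, 13.4]
ft_force: [2.1, 0.3, -0.6]
opening: 0.735
gripper_force: 44.8
position: [626.2, 61.5, 13.2]
ft_force: [0.5, 0.6, 4.4]
opening: 0.739
gripper_force: 45.4
```

View pics/w4.png

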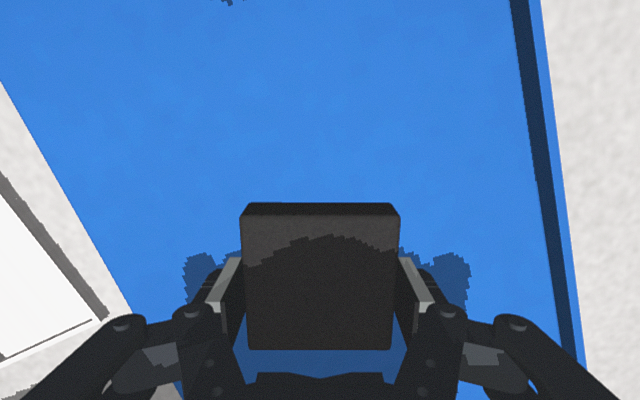

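```bash
python3 -m crank '[[[0,0,-0.5],[0,0,0],0.2],[[0,0,-1.5],[0,0,0],0.2],[[0,0,-2.4],[0,0,0],0.2],[[0,0,-2.4],[0,0,0],0.2]]' 40| egrep 'pos|ft_f|open|grip'
python3 -c "
from h import *
go(454,-111.5,80,1.42)"
```

```text
position: [628.2, 61.8, 88.0]
ft_force: [1.0, 0.9, -0.7]
opening: 0.736
gripper_force: 44.9
shift [-7.29 -3.75  0.22] turn [ 0.09 -0.01 -1.86] yaw 1.42 q6 1.98
```

```bash
python3 -m crank '[[[-1.2,-0.6,0.1],[0,0,-0.4],0.2],[[-2.5,-1.3,0.1],[0,0,-0.8],0.2],[[-3.8,-2,0.2],[0,0,-1.2],0.2],[[-5,-2.6,0.2],[0,0,-1.6],0.2],[[-6,-3.1,0.2],[0,0,-1.86],0.2]]' 40| egrep 'pos|ft_f|open|grip'
python3 -m crank '[[[-0.7,-0.3,0],[0,0,0],0.2],[[-1.2,-0.45,0],[0,0,0],0.2],[[-1.2,-0.45,0],[0,0,0],0.2],[[-1.2,-0.45,0],[0,0,0],0.2]]' 40| egrep 'pos|ft_f|open|grip'
python3 - <<'E'
from h import *
p=snap("wrist"); cv2.imwrite("pics/w5.png",p["pixels"][:,:,::-1])
t=snap("top");s=snap("scene")
print(readout.state()["position"])
for q in (p,t,s): print(locate([q],"square_tray"))
print(locate([p],"buffer_pad",z=95))
go(454,-111.5,20,1.42)
E
```

```text
position: [478.1, -82.0, 76.8]
ft_force: [0.5, -0.6, -0.6]
opening: 0.734
gripper_force: 44.9
position: [462.1, -114.5, 77.6]
ft_force: [0.6, 0.6, -0.5]
opening: 0.737
gripper_force: 44.9
[ 462.93643181 -113.98165235   78.0018924 ]
(array([ 452.764, -110.118,    1.417]), np.float64(0.881), [0.61])
(array([458.531, -81.056,   1.076]), np.float64(1.838), [0.85])
(array([ 4.53331e+02, -1.13898e+02, -1.50000e-01]), np.float64(0.051), [0.84])
(array([ 462.478, -114.848,    1.418]), np.float64(0.046), [0.71])
shift [ 0.05 -0.31  1.94] turn [0.01 0.01 0.01] yaw 1.42 q6 1.48
```

View pics/w5.png

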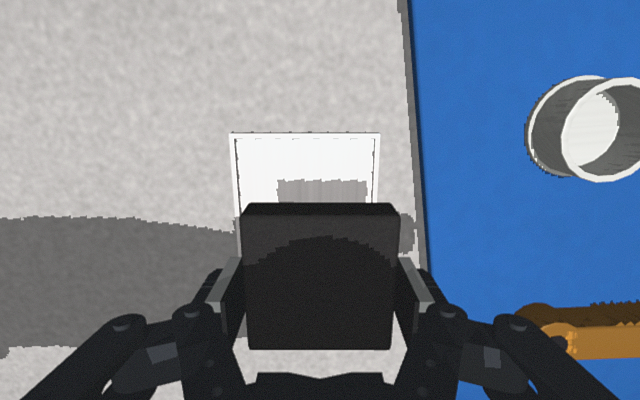

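Run:
```python
from h import *
p=snap("wrist")
a,b=ray(p,(228.8,132),9),ray(p,(380.3,132),9)
d=a-b;print(a,b,np.linalg.norm(d))
u=np.array([-d[1],d[0]])/np.linalg.norm(d)
for s in (1,-1): print((a+b)/2+s*50*u)
```

```text
[411.86285551 -52.38923286] [511.32273366 -67.48329454] 100.59869809587926
[ 454.09067877 -109.37024248]
[469.0949104  -10.50228492]
```

```bash
python3 -c "
from h import *
go(454.2,-109.8,-8,1.42)"
```

```text
shift [ 0.11 -0.31  2.88] turn [0.01 0.01 0.01] yaw 1.42 q6 1.48
```

```bash
python3 -m crank '[[[0.11,-0.31,0.7],[0,0,0],0.2],[[0.11,-0.31,1.5],[0,0,0],0.2],[[0.11,-0.31,2.3],[0,0,0],0.2],[[0.11,-0.31,2.8],[0,0,0],0.2],[[0.11,-0.31,2.88],[0,0,0],0.2]]' 40| egrep 'pos|ft_f|open|grip'
python3 -m crank '[[[0,0,0.05],[0,0,0],0.2],[[0,0,0.1],[0,0,0],0.2],[[0,0,0.1],[0,0,0],0.2]]' | egrep 'pos|ft_f'
python3 -c "
from h import *
go(454.2,-109.8,-14,1.42)"
```

```text
position: [452.4, -109.5, -9.6]
ft_force: [0.0, -0.4, -0.5]
opening: 0.737
gripper_force: 44.8
position: [454.9, -110.3, -10.3]
ft_force: [0.1, 0.2, -1.6]
shift [ 0.01 -0.02  0.12] turn [0.03 0.01 0.  ] yaw 1.42 q6 1.48
```

```bash
python3 -m crank '[[[0,-0.02,0.06],[0,0,0],0.2],[[0,-0.02,0.06],[0,0,0],0.2]]' | egrep 'pos|ft_f'
python3 -m crank '[[[0,0,0.06],[0,0,0],0.2],[[0,0,0.06],[0,0,0],0.2]]' | egrep 'pos|ft_f'
```

```text
position: [453.6, -110.1, -12.6]
ft_force: [0.1, 0.9, -0.6]
position: [453.8, -110.1, -13.8]
ft_force: [-2.3, 0.9, 6.7]
```

```bash
python3 -m crank '[[[0,0,0],[0,0,0],-0.55],[[0,0,0],[0,0,0],-0.7],[[0,0,0],[0,0,0],-0.7],[[0,0,-0.5],[0,0,0],-0.7],[[0,0,-2],[0,0,0],-0.7]]' | egrep 'pos|ft_f|open'
python3 -m crank '[[[0,0,-1.5],[0,0,0],-1],[[0,0,-2.5],[0,0,0],-1],[[0,0,-2.5],[0,0,0],-1],[[0,0,-2.5],[0,0,0],-1]]' | egrep 'pos|ft_f|open'
python3 - <<'E'
from h import *
p=snap("wrist"); cv2.imwrite("pics/w6.png",p["pixels"][:,:,::-1])
t=snap("top")
print(readout.state()["position"])
print(locate([p],"square_tray"),locate([t],"square_tray"))
print(locate([p],"buffer_pad",z=3),locate([t],"buffer_pad",z=3))
print(locate([p],"spring_cup"))
go(622,-80,130,1.42)
E
```

```text
position: [449.5, -109.0, 42.7]
ft_force: [-0.1, 0.8, -1.1]
opening: 0.849
position: [453.9, -110.0, 120.8]
ft_force: [-0.9, -0.2, -0.1]
opening: 1.0
[ 452.17311055 -109.56421592  119.1167931 ]
(array([ 452.899, -110.226,    1.419]), np.float64(0.841), [0.9]) (array([451.136, -90.068,   0.922]), np.float64(2.654), [0.75])
(array([ 4.54200e+02, -1.10237e+02, -1.53000e-01]), np.float64(0.029), [0.74]) (array([456.551, -95.477,   0.74 ]), np.float64(1.449), [0.76])
(array([ 6.21362e+02, -7.94110e+01, -5.70000e-02]), np.float64(0.019), [0.86])
shift [ 1.82  5.44 -0.37] turn [-0.02  0.01  0.  ] yaw 1.42 q6 1.48
```

View pics/w6.png

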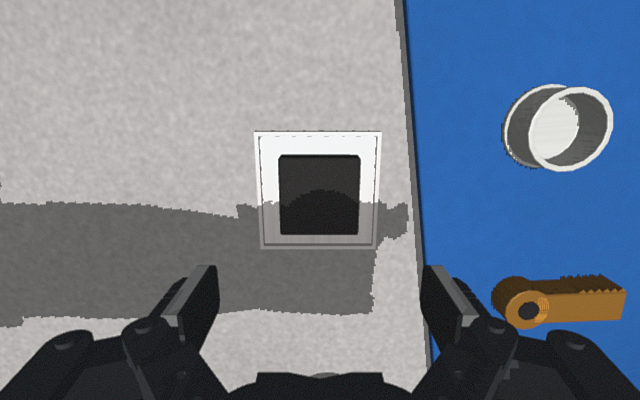

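```bash
python3 -m crank '[[[0.5,1.4,0],[0,0,0],-1],[[1,2.8,0],[0,0,0],-1],[[1.4,4.2,0],[0,0,0],-1],[[1.83,5.42,0],[0,0,0],-1],[[1.83,5.42,0],[0,0,0],-1]]' | egrep 'pos|ft_f|open'
python3 -m crank '[[[0,0,0],[0,0,0],-1],[[0,0,0],[0,0,0],-1]]' | egrep 'pos|ft_f|open'
python3 - <<'E'
from h import *
p=snap("wrist");t=snap("top")
print(readout.state()["position"])
r=locate([p],"spring_cup");print(r);print(locate([p],"trip_jaw"),locate([t],"trip_jaw"))
go(*r[0][:2],13,1.42)
E
```

```text
position: [627.5, -79.1, 119.0]
ft_force: [-0.9, -0.2, -0.9]
opening: 0.999
position: [620.7, -80.0, 119.7]
ft_force: [0.3, -0.2, -0.2]
opening: 1.0
[620.81714868 -80.2044669  120.40316302]
(array([ 6.21455e+02, -7.91980e+01,  6.50000e-02]), np.float64(0.038), [0.68])
(array([ 629.02 , -217.742,    6.194]), np.float64(0.186), [0.56]) (array([430.448, 333.059,   4.602]), np.float64(0.741), [0.65])
shift [ 0.04 -0.01  3.6 ] turn [ 0.01  0.01 -0.  ] yaw 1.42 q6 1.59
```

```bash
python3 -m crank '[[[0.04,0,1.1],[0,0,0],-1],[[0.04,0,2.2],[0,0,0],-1],[[0.04,0,3.1],[0,0,0],-1],[[0.04,0,3.6],[0,0,0],-1],[[0.04,0,3.6],[0,0,0],-1]]' 40| egrep 'pos|ft_f|open'
python3 -m crank '[[[0,0,0],[0,0,0],-0.5],[[0,0,0],[0,0,0],-0.3],[[0,0,0],[0,0,0],-0.1],[[0,0,0],[0,0,0],0.1],[[0,0,0],[0,0,0],0.3]]' 40| egrep 'pos|ft_f|open|grip'
python3 -m crank '[[[0,0,0],[0,0,0],0.4],[[0,0,0],[0,0,0],0.4]]' 50| egrep 'pos|ft_f|open|grip'
python3 - <<'E'
from h import *
p=snap("wrist"); cv2.imwrite("pics/w7.png",p["pixels"][150:400,120:520][:,:,::-1]); print(locate([p],"spring_cup"))
E
```

```text
position: [619.8, -78.8, 10.1]
ft_force: [-0.7, 0.1, -0.5]
opening: 1.005
position: [623.9, -79.1, 14.4]
ft_force: [-1.3, -0.2, 6.7]
opening: 0.61
gripper_force: 42.9
position: [623.9, -79.1, 14.5]
ft_force: [-1.6, -0.4, 6.8]
opening: 0.609
gripper_force: 51.0
(array([ 6.23756e+02, -8.00950e+01,  9.80000e-02]), np.float64(0.03), [0.86])
```

View pics/w7.png

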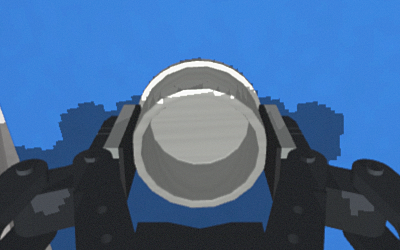

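```bash
python3 -m crank '[[[0,0,-0.5],[0,0,0],0.4],[[0,0,-1.5],[0,0,0],0.4],[[0,0,-2],[0,0,0],0.4],[[0,0,-2],[0,0,0],0.4]]' | egrep 'pos|ft_f|open|grip'
python3 -c "
from h import *
go(454.3,-109.3,60,1.42)"
```

```text
position: [624.9, -79.1, 75.2]
ft_force: [0.7, 0.1, -2.4]
opening: 0.606
gripper_force: 53.6
shift [-1.85 -5.47  0.47] turn [0.08 0.01 0.  ] yaw 1.42 q6 1.6
```

```bash
python3 -m crank '[[[-0.4,-1.2,0],[0,0,0],0.4],[[-0.9,-2.6,0],[0,0,0],0.4],[[-1.3,-4,0.1],[0,0,0],0.4],[[-1.7,-5,0.2],[0,0,0],0.4],[[-1.85,-5.45,0.4],[0,0,0],0.4]]' | egrep 'pos|ft_f|open|grip'
python3 -m crank '[[[0,0,0],[0,0,0],0.4],[[0,0,0],[0,0,0],0.4],[[0,0,0],[0,0,0],0.4]]' | egrep 'pos|ft_f|open|grip'
python3 - <<'E'
from h import *
p=snap("wrist"); s=readout.state()["position"];print(s)
r=locate([p],"spring_cup",z=s[2]+15.5);print(r);print(locate([p],"buffer_pad",z=3))
print(s[:2]-r[0][:2])
go(454.3,-109.3,11,1.42)
E
```

```text
position: [447.3, -109.0, 59.1]
ft_force: [-0.0, 0.2, -2.5]
opening: 0.606
gripper_force: 53.7
position: [454.5, -109.3, 60.6]
ft_force: [0.3, -0.4, -2.6]
opening: 0.608
gripper_force: 53.7
[ 454.55779732 -109.26790773   60.58460871]
(array([ 4.54639e+02, -1.10048e+02,  2.83000e-01]), np.float64(0.028), [0.79])
(array([ 454.064, -110.719,    1.424]), np.float64(1.273), [0.75])
[-0.08120268  0.78009227]
shift [-0.    0.01  1.65] turn [0.02 0.01 0.01] yaw 1.42 q6 1.49
```

```bash
python3 -m crank '[[[0,0,0.7],[0,0,0],0.4],[[0,0,1.3],[0,0,0],0.4],[[0,0,1.65],[0,0,0],0.4],[[0,0,1.65],[0,0,0],0.4],[[0,0,1.65],[0,0,0],0.4]]' | egrep 'pos|ft_f|open|grip'
python3 -m crank '[[[0,0,0.08],[0,0,0],0.4],[[0,0,0.08],[0,0,0],0.4],[[0,0,0.08],[0,0,0],0.4]]' | egrep 'pos|ft_f'
```

```text
position: [453.0, -109.2, 11.0]
ft_force: [0.5, -0.1, -2.9]
opening: 0.612
gripper_force: 53.7
position: [453.0, -109.4, 8.9]
ft_force: [-0.8, -0.2, -2.4]
```

```bash
python3 -m crank '[[[0,0,0.05],[0,0,0],0.4],[[0,0,0.05],[0,0,0],0.4]]' | egrep 'pos|ft_f'
```

```text
position: [453.1, -109.4, 7.5]
ft_force: [-0.6, 0.5, 2.2]
```

```bash
python3 -m crank '[[[0,0,-0.08],[0,0,0],0.4],[[0,0.04,-0.08],[0,0,0],0.4],[[0,0.04,-0.03],[0,0,0],0.4],[[0,0.04,0.03],[0,0,0],0.4],[[0,0.04,0.03],[0,0,0],0.4]]' | egrep 'pos|ft_f'
```

```text
position: [454.2, -109.5, 7.4]
ft_force: [-3.8, 1.1, 12.9]
```

```bash
python3 -m crank '[[[0,0,0],[0,0,0],0.4],[[0,0,0],[0,0,0],-0.3],[[0,0,0],[0,0,0],-0.45],[[0,0,0],[0,0,0],-0.6],[[0,0,0],[0,0,0],-0.7]]' | egrep 'pos|ft_f|open'
python3 -m crank '[[[0,0,-0.5],[0,0,0],-0.7],[[0,0,-1.5],[0,0,0],-0.7],[[0,0,-3],[0,0,0],-1],[[0,0,-4],[0,0,0],-1],[[0,0,-4],[0,0,0],-1]]' | egrep 'pos|ft_f|open'
python3 - <<'E'
from h import *
s=readout.state()["position"];print(s)
p=snap("wrist"); cv2.imwrite("pics/w8.png",p["pixels"][:,:,::-1])
print(locate([p],"square_tray"))
print(locate([p],"spring_cup",z=23));print(locate([p],"canister"))
go(633,203,130,1.42)
E
```

```text
position: [453.7, -109.5, 5.8]
ft_force: [-0.1, 0.1, -0.3]
opening: 0.852
position: [457.3, -110.2, 130.2]
ft_force: [0.9, -0.1, 0.5]
opening: 0.999
[ 457.31150632 -110.16390035  130.16280347]
(array([ 453.016, -110.186,    1.418]), np.float64(0.925), [0.69])
(array([ 4.54413e+02, -1.10163e+02,  2.24000e-01]), np.float64(0.034), [0.73])
None
shift [11.19  4.38 -0.19] turn [-0.02  0.01  0.  ] yaw 1.42 q6 1.49
```

View pics/w8.png

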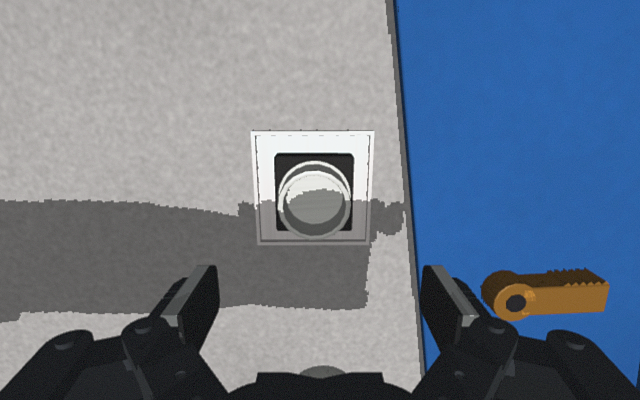

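```bash
python3 -m crank '[[[1.4,0.5,0],[0,0,0],-1],[[2.8,1,0],[0,0,0],-1],[[4.2,1.6,0],[0,0,0],-1],[[5.6,2.2,0],[0,0,0],-1],[[6.9,2.7,0],[0,0,0],-1]]' | egrep 'pos|ft_f|open'
python3 -m crank '[[[1.4,0.5,0],[0,0,0],-1],[[2.8,1,0],[0,0,0],-1],[[3.9,1.5,0],[0,0,0],-1],[[4.2,1.65,0],[0,0,0],-1],[[4.2,1.65,0],[0,0,0],-1]]' | egrep 'pos|ft_f|open'
python3 -m crank '[[[0,0,0],[0,0,0],-1],[[0,0,0],[0,0,0],-1]]' | egrep 'pos|ft_f|open'
python3 - <<'E'
from h import *
s=readout.state()["position"];print(s)
p=snap("wrist"); cv2.imwrite("pics/w9.png",p["pixels"][:,:,::-1])
r=locate([p],"canister");print(r)
print(locate([p],"guide_roller"),locate([p],"long_tray"))
go(*r[0][:2],51,1.42)
E
```

```text
position: [564.6, 84.9, 123.8]
ft_force: [0.8, -0.5, -0.2]
opening: 0.996
position: [632.2, 201.3, 123.3]
ft_force: [-0.2, -0.6, -0.0]
opening: 1.001
position: [631.5, 198.7, 125.3]
ft_force: [-0.4, -0.0, -0.0]
opening: 0.997
[631.51304064 198.69121206 125.2726954 ]
(array([6.33092e+02, 2.04359e+02, 1.30000e-02]), np.float64(0.069), [0.81])
(array([6.30219e+02, 3.12815e+02, 1.22000e-01]), np.float64(0.028), [0.58]) (array([446.291, 120.572,   1.707]), np.float64(0.552), [0.67])
shift [ 0.17 -0.01  2.51] turn [ 0.01  0.01 -0.01] yaw 1.42 q6 2.03
```

View pics/w9.png

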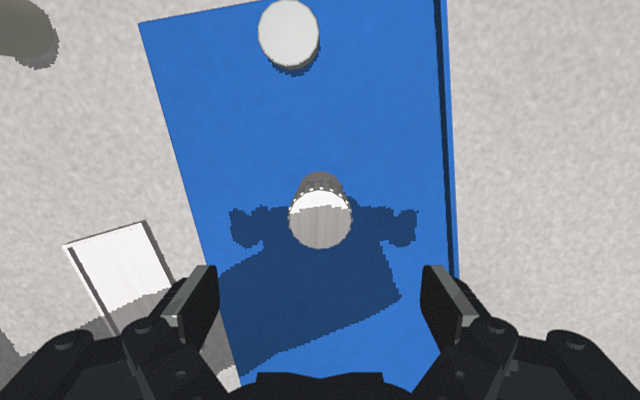

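```bash
python3 -m crank '[[[0.17,0,0.8],[0,0,0],-1],[[0.17,0,1.6],[0,0,0],-1],[[0.17,0,2.3],[0,0,0],-1],[[0.17,0,2.5],[0,0,0],-1],[[0.17,0,2.5],[0,0,0],-1]]' | egrep 'pos|ft_f|open'
python3 -m crank '[[[0,0,0],[0,0,0],-0.4],[[0,0,0],[0,0,0],-0.1],[[0,0,0],[0,0,0],0.1],[[0,0,0],[0,0,0],0.3],[[0,0,0],[0,0,0],0.4]]' 40| egrep 'pos|ft_f|open|grip'
python3 -m crank '[[[0,0,0],[0,0,0],0.5],[[0,0,0],[0,0,0],0.5]]' 50| egrep 'pos|ft_f|open|grip'
python3 - <<'E'
from h import *
s=readout.state()["position"];p=snap("wrist"); cv2.imwrite("pics/w10.png",p["pixels"][130:400,150:490][:,:,::-1]); r=locate([p],"canister");print(r,s)
E
```

```text
position: [632.6, 204.7, 50.1]
ft_force: [-0.7, -0.6, -0.4]
opening: 1.005
position: [634.1, 205.6, 52.1]
ft_force: [-1.4, -0.1, 6.1]
opening: 0.431
gripper_force: 39.8
position: [634.1, 205.6, 52.2]
ft_force: [-1.8, 0.4, 6.4]
opening: 0.424
gripper_force: 49.2
None [634.13571466 205.63613181  52.19288266]
```

View pics/w10.png

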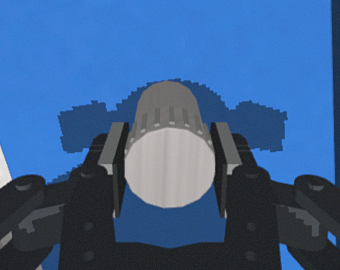

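```bash
python3 -m crank '[[[0,0,-0.5],[0,0,0],0.5],[[0,0,-1.3],[0,0,0],0.5],[[0,0,-1.7],[0,0,0],0.5],[[0,0,-1.7],[0,0,0],0.5]]' | egrep 'pos|ft_f|open|grip'
python3 -c "
from h import *
go(454.6,-108.6,100,1.42)"
```

```text
position: [635.0, 205.8, 103.6]
ft_force: [-0.2, 0.5, -3.1]
opening: 0.425
gripper_force: 50.5
shift [-11.27  -4.37   0.09] turn [ 0.05 -0.01  0.  ] yaw 1.42 q6 2.04
```

```bash
python3 -m crank '[[[-1.2,-0.4,0],[0,0,0],0.5],[[-2.6,-1,0],[0,0,0],0.5],[[-4,-1.5,0],[0,0,0],0.5],[[-5.4,-2.1,0],[0,0,0],0.5],[[-6.8,-2.6,0],[0,0,0],0.5]]' | egrep 'pos|open|grip'
python3 -m crank '[[[-1.4,-0.5,0],[0,0,0],0.5],[[-2.7,-1.05,0],[0,0,0],0.5],[[-3.8,-1.5,0],[0,0,0],0.5],[[-4.3,-1.7,0],[0,0,0],0.5],[[-4.47,-1.76,0],[0,0,0],0.5]]' | egrep 'pos|open|grip'
python3 -m crank '[[[0,0,0],[0,0,0],0.5],[[0,0,0],[0,0,0],0.5],[[0,0,0],[0,0,0],0.5]]' | egrep 'pos|open|grip'
python3 - <<'E'
from h import *
p=snap("wrist"); s=readout.state();print(s["position"])
r=locate([p],"canister",z=s["position"][2]-22.2);print(r);print(locate([p],"spring_cup",z=23))
go(454.6,-108.6,55,1.42)
cv2.imwrite("pics/w11.png",p["pixels"][:,:,::-1])
E
```

```text
position: [523.4, 14.1, 100.6]
opening: 0.426
gripper_force: 50.7
position: [451.3, -110.4, 101.1]
opening: 0.422
gripper_force: 50.7
position: [454.1, -108.5, 101.9]
opening: 0.426
gripper_force: 50.7
[ 454.05508978 -108.46982237  101.92483066]
(array([ 4.53679e+02, -1.09935e+02,  8.90000e-02]), np.float64(0.077), [0.71])
None
shift [0.   0.02 1.57] turn [0.01 0.01 0.02] yaw 1.42 q6 1.49
```

View pics/w11.png

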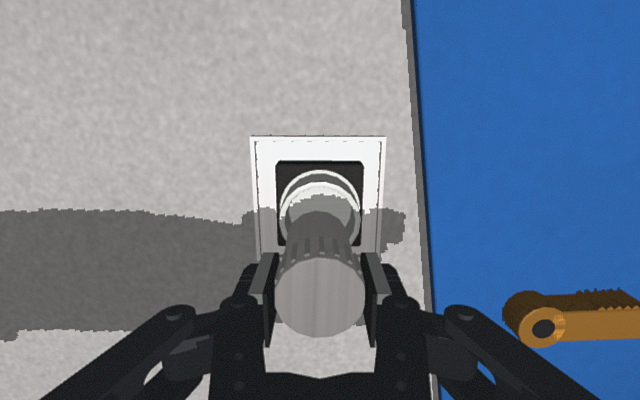

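```bash
python3 -m crank '[[[0,0.02,0.6],[0,0,0],0.5],[[0,0.02,1.1],[0,0,0],0.5],[[0,0.02,1.5],[0,0,0],0.5],[[0,0.02,1.6],[0,0,0],0.5],[[0,0.02,1.6],[0,0,0],0.5]]' | egrep 'pos|ft_f'
python3 -m crank '[[[0,0,0.05],[0,0,0],0.5],[[0,0,0.05],[0,0,0],0.5],[[0,0,0.05],[0,0,0],0.5]]' | egrep 'pos|ft_f'
```

```text
position: [453.8, -109.0, 53.7]
ft_force: [0.3, -0.2, -2.7]
position: [454.6, -109.5, 53.1]
ft_force: [0.2, -0.3, -2.5]
```

```bash
python3 -m crank '[[[0.02,0,0.05],[0,0,0],0.5],[[0.02,0,0.05],[0,0,0],0.5]]' | egrep 'pos|ft_f'
python3 -m crank '[[[0,0,0.04],[0,0,0],0.5],[[0,0,0.04],[0,0,0],0.5]]' | egrep 'pos|ft_f'
```

```text
position: [454.2, -108.8, 51.1]
ft_force: [-1.0, 0.6, -2.5]
position: [454.3, -108.9, 50.2]
ft_force: [-1.7, 0.3, 1.1]
```

```bash
python3 -m crank '[[[0,0,0.02],[0,0,0],0.5],[[0,0,0.02],[0,0,0],0.1],[[0,0,0.02],[0,0,0],-0.1],[[0,0,0.02],[0,0,0],-0.4],[[0,0,0.02],[0,0,0],-0.6]]' | egrep 'pos|ft_f|open'
python3 -m crank '[[[0,0,-0.5],[0,0,0],-0.8],[[0,0,-1.5],[0,0,0],-1],[[0,0,-2.5],[0,0,0],-1],[[0,0,-2.7],[0,0,0],-1],[[0,0,-2.7],[0,0,0],-1]]' | egrep 'pos|ft_f|open'
python3 - <<'E'
from h import *
s=readout.state()["position"];print(s)
p=snap("wrist"); cv2.imwrite("pics/w12.png",p["pixels"][:,:,::-1])
print(locate([p],"canister",z=28),locate([p],"trip_jaw"))
go(629,-217,100,-0.1)
E
```

```text
position: [454.4, -108.9, 49.3]
ft_force: [0.3, 0.1, 1.1]
opening: 0.798
position: [455.3, -109.0, 131.2]
ft_force: [-0.5, -0.4, 0.0]
opening: 1.0
[ 455.30785942 -109.03189878  131.24569556]
(array([ 4.53206e+02, -1.10020e+02,  1.70000e-01]), np.float64(0.055), [0.97]) (array([ 628.827, -218.189,    6.149]), np.float64(0.066), [0.84])
shift [-2.69  6.34  0.96] turn [-1.000e-02  2.000e-02  1.742e+01] yaw -0.1 q6 1.49
```

View pics/w12.png

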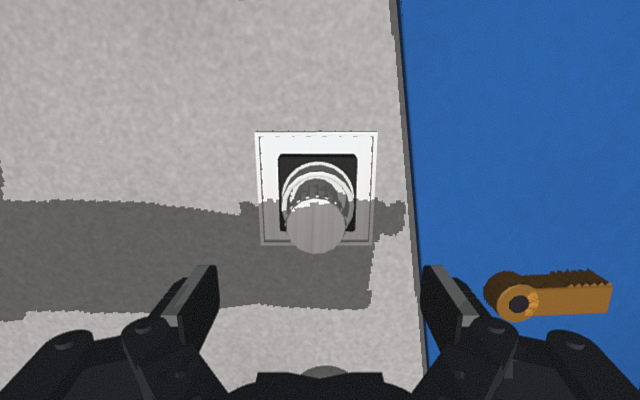

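```bash
python3 -m crank '[[[-0.5,1.2,0],[0,0,-1.6],-1],[[-1.1,2.5,0],[0,0,-3.2],-1],[[-1.6,3.8,0],[0,0,-4.8],-1],[[-2.2,5.1,0],[0,0,-6.4],-1],[[-2.69,6.3,0],[0,0,-8],-1]]' | egrep 'pos|rot'
python3 -m crank '[[[0,0,0],[0,0,-1.6],-1],[[0,0,0],[0,0,-3.2],-1],[[0,0,0],[0,0,-4.8],-1],[[0,0,0],[0,0,-6.4],-1],[[0,0,0],[0,0,-8],-1]]' | egrep 'pos|rot'
python3 -m crank '[[[0,0,0],[0,0,-1.6],-1],[[0,0,0],[0,0,-2.2],-1],[[0,0,0],[0,0,-2.2],-1],[[0,0,0],[0,0,-2.2],-1]]' | egrep 'pos|rot'
python3 - <<'E'
from h import *
s=readout.state();print(s["position"],s["qpos"][5])
p=snap("wrist"); cv2.imwrite("pics/w13.png",p["pixels"][:,:,::-1])
r=locate([p],"trip_jaw");print(r)
go(*r[0][:2],130,r[0][2])
E
```

```text
position: [629.4, -217.8, 128.3]
eef_rot: [-3.14, -0.001, 2.124]
position: [627.8, -216.6, 128.2]
eef_rot: [-3.141, -0.003, 2.822]
position: [628.1, -216.7, 129.1]
eef_rot: [-3.141, -0.001, 3.007]
[ 628.11689747 -216.6835093   129.07525066] -0.19718457849080845
(array([ 629.333, -217.964,    6.177]), np.float64(0.05), [0.8])
shift [-0.03 -0.04 -0.01] turn [-0.01 -0.   -0.32] yaw 3.035 q6 -0.2
```

View pics/w13.png

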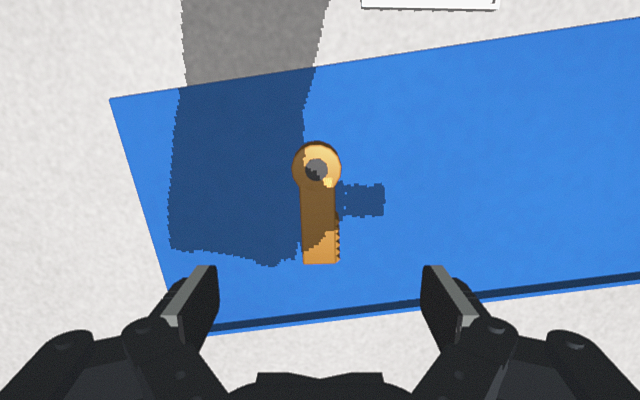

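```bash
python3 -m crank '[[[-0.03,-0.04,1.1],[0,0,-0.25],-1],[[-0.03,-0.04,2.2],[0,0,-0.25],-1],[[-0.03,-0.04,3.2],[0,0,-0.25],-1],[[-0.03,-0.04,3.75],[0,0,-0.25],-1],[[-0.03,-0.04,3.75],[0,0,-0.25],-1]]' | egrep 'pos|ft_f|open'
python3 -m crank '[[[0,0,0],[0,0,0],-0.4],[[0,0,0],[0,0,0],0],[[0,0,0],[0,0,0],0.3],[[0,0,0],[0,0,0],0.4],[[0,0,0],[0,0,0],0.5]]' 60| egrep 'pos|ft_f|open|grip'
python3 -m crank '[[[0,0,0],[0,0,0],0.7],[[0,0,0],[0,0,0],0.7]]' 80| egrep 'pos|ft_f|open|grip'
python3 - <<'E'
from h import *
s=readout.state();p=snap("wrist"); r=locate([p],"trip_jaw");print(r,s["position"],s["eef_rot"])
E
```

```text
position: [626.8, -217.4, 14.6]
ft_force: [-0.9, 0.0, -0.0]
opening: 1.0
position: [630.7, -218.6, 19.5]
ft_force: [-0.7, 0.3, 4.5]
opening: 0.285
gripper_force: 61.3
position: [630.8, -218.7, 19.6]
ft_force: [-0.4, -0.2, 7.2]
opening: 0.284
gripper_force: 80.1
(array([ 629.939, -218.417,    6.171]), np.float64(0.077), [0.55]) [ 630.75240198 -218.66488875   19.58276014] [-3.13997237  0.00351938  3.03018538]
```

```bash
python3 -m crank '[[[0,0,-0.5],[0,0,0],0.7],[[0,0,-1.5],[0,0,0],0.7],[[0,0,-2.5],[0,0,0],0.7],[[0,0,-2.7],[0,0,0],0.7]]' | egrep 'pos|ft_f|open|grip'
python3 -c "
from h import *
go(448,120.5,100,1.71)"
```

```text
position: [631.4, -218.9, 101.8]
ft_force: [-0.2, -1.0, -3.8]
opening: 0.28
gripper_force: 79.3
shift [ 7.33 10.56 -0.  ] turn [ 0.02  0.07 15.13] yaw 1.71 q6 -0.22
```

```bash
python3 -m crank '[[[0.6,0.9,0],[0,0,0],0.7],[[1.5,2.1,0],[0,0,0],0.7],[[2.3,3.3,0],[0,0,0],0.7],[[3.1,4.5,0],[0,0,0],0.7],[[3.9,5.6,0],[0,0,0],0.7]]' | egrep 'pos|rot'
python3 -m crank '[[[0.8,1.1,0],[0,0,1.6],0.7],[[1.5,2.2,0],[0,0,3.2],0.7],[[2.2,3.2,0],[0,0,4.8],0.7],[[2.9,4.2,0],[0,0,6.4],0.7],[[3.43,4.96,0],[0,0,8],0.7]]' | egrep 'pos|rot'
python3 -m crank '[[[0,0,0],[0,0,1.6],0.7],[[0,0,0],[0,0,3.2],0.7],[[0,0,0],[0,0,4.8],0.7],[[0,0,0],[0,0,6.4],0.7],[[0,0,0],[0,0,7.13],0.7]]' | egrep 'pos|rot'
python3 -m crank '[[[0,0,0],[0,0,0],0.7],[[0,0,0],[0,0,0],0.7],[[0,0,0],[0,0,0],0.7]]' | egrep 'pos|rot|grip'
python3 - <<'E'
from h import *
s=readout.state();print(s["position"])
p=snap("wrist"); cv2.imwrite("pics/w14.png",p["pixels"][:,:,::-1])
r=locate([p],"trip_jaw",z=s["position"][2]+10.4);print(r)
for q in (p,snap("scene")):print(locate([q],"long_tray"))
E
```

```text
position: [529.5, -36.7, 96.8]
eef_rot: [-3.141, -0.002, 3.03]
position: [443.4, 122.2, 96.9]
eef_rot: [-3.139, -0.001, 2.327]
position: [444.8, 120.7, 96.9]
eef_rot: [-3.139, 0.002, 1.706]
position: [445.8, 120.9, 97.9]
eef_rot: [-3.141, 0.001, 1.711]
gripper_force: 79.5
[445.78710632 120.87798557  97.92191996]
(array([445.977, 122.354,  -1.432]), np.float64(0.071), [0.92])
(array([447.084, 119.793,   1.709]), np.float64(1.118), [0.68])
(array([447.769, 114.651,   1.709]), np.float64(0.039), [0.6])
```

View pics/w14.png

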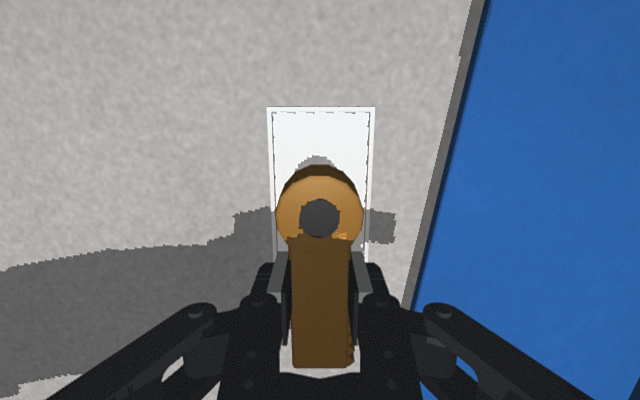

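Run:
```python
from h import *
p=snap("wrist")
a,b=ray(p,(266.8,106.7),9),ray(p,(376.3,106.7),9)
d=a-b;print(a,b,np.linalg.norm(d))
u=np.array([-d[1],d[0]])/np.linalg.norm(d)
c=(a+b)/2+70*u*(-1 if u[1]>0 else 1);print(c)
x=np.array([np.cos(1.71),np.sin(1.71)])
g=c-1.0*x   # jaw sits ~1 mm ahead along tool x
go(*g,1,1.71)
```

```text
[400.46081874 184.21467059] [477.08000637 194.88717092] 77.35891788250909
[448.42767048 120.22028273]
shift [-0.07  0.06  3.25] turn [ 0.01  0.02 -0.  ] yaw 1.71 q6 1.7
```

```bash
python3 -m crank '[[[-0.07,0.06,0.8],[0,0,0],0.7],[[-0.07,0.06,1.7],[0,0,0],0.7],[[-0.07,0.06,2.6],[0,0,0],0.7],[[-0.07,0.06,3.1],[0,0,0],0.7],[[-0.07,0.06,3.2],[0,0,0],0.7]]' | egrep 'pos|ft_f|rot'
python3 -m crank '[[[0,0,0.1],[0,0,0],0.7],[[0,0,0.1],[0,0,0],0.7],[[0,0,0.1],[0,0,0],0.7]]' | egrep 'pos|ft_f|rot'
python3 -c "
from h import *
go(448.6,119.2,-6.5,1.71)"
```

```text
position: [446.7, 118.6, 0.8]
eef_rot: [-3.138, 0.002, 1.71]
ft_force: [-0.5, -0.1, -5.0]
position: [449.5, 119.4, 0.4]
eef_rot: [3.139, 0.001, 1.71]
ft_force: [-0.1, -0.5, -4.5]
shift [-0.   -0.03  0.23] turn [ 0.03  0.01 -0.  ] yaw 1.71 q6 1.69
```

```bash
python3 -m crank '[[[0,-0.03,0.1],[0,0,0],0.7],[[0,-0.03,0.2],[0,0,0],0.7],[[0,-0.03,0.2],[0,0,0],0.7]]' | egrep 'pos|ft_f'
python3 -m crank '[[[0,0,0.04],[0,0,0],0.7],[[0,0,0.04],[0,0,0],0.7]]' | egrep 'pos|ft_f'
```

```text
position: [447.2, 118.9, -6.7]
ft_force: [0.5, 0.3, -5.0]
position: [447.5, 118.9, -7.4]
ft_force: [-1.3, -0.1, -0.6]
```

```bash
python3 -m crank '[[[0,0.03,0.03],[0,0,0],0.7],[[0,0.03,0.03],[0,0,0],0.7],[[0,0.03,0.03],[0,0,0],0.3],[[0,0.03,0.03],[0,0,0],0.16],[[0,0.03,0.03],[0,0,0],0.16]]' | egrep 'pos|ft_f|open'
python3 -m crank '[[[0,0,-0.5],[0,0,0],0.16],[[0,0,-1.2],[0,0,0],0],[[0,0,-2.5],[0,0,0],-0.5],[[0,0,-4],[0,0,0],-1],[[0,0,-5],[0,0,0],-1]]' | egrep 'pos|ft_f|open'
python3 -m crank '[[[0,0,0],[0,0,0],-1],[[0,0,0],[0,0,0],-1],[[0,0,0],[0,0,0],-1]]' | egrep 'pos|time'
python3 - <<'E'
from h import *
s=readout.state();print(s["position"])
p=snap("wrist");c=snap("scene")
for q in (p,c):
    for n,z in (("trip_jaw",3),("long_tray",0),("canister",28),("guide_roller",30),("oil_bottle",0)): print(n,locate([q],n,z=z))
E
```

```text
position: [449.3, 119.3, -8.4]
ft_force: [-0.7, 0.7, 1.3]
opening: 0.418
position: [449.6, 119.6, 144.2]
ft_force: [0.8, 0.0, -0.6]
opening: 0.982
time_s: 32.9
position: [447.4, 119.0, 140.2]
[447.3844336  118.9798753  140.17181256]
trip_jaw (array([448.101, 121.121,   4.864]), np.float64(0.06), [0.63])
long_tray (array([446.975, 119.785,  -1.434]), np.float64(0.388), [0.81])
canister None
guide_roller None
oil_bottle None
trip_jaw (array([449.997, 115.368,   4.848]), np.float64(0.077), [0.49])
long_tray None
canister (array([ 4.5113e+02, -1.1034e+02, -1.6400e-01]), np.float64(0.34), [0.91])
guide_roller (array([ 6.30677e+02,  3.07584e+02, -2.82000e-01]), np.float64(0.45), [0.66])
oil_bottle (array([ 4.32883e+02,  3.52716e+02, -6.90000e-02]), np.float64(0.177), [0.53])
```

```bash
python3 -c "
from station import manip; print(manip.hand_in())"
```

```text
the job is handed in; nothing more can be done
None
```

I built the kit in the order asked and handed it in at about 33 s: by the last measurements the pad, cup and jaw are within about 1 mm of centre, the canister is upright in the cup, and nothing touched the bystanders. On the pad pick, my first closing passed over the pad's top without gripping, and I pressed it lightly (about 12 N) to find the fingertip height. I also viewed 17 pictures, over the limit of 14.

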